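# Seat the carved panel in its bench cradle

## Task

On the carving cradle, push the carved panel along its rails with a fingertip, towards the end where the wooden turn-button is, until you feel it drop fully into the locating notches. Then push the turn-button round with a fingertip until it lies square across the panel's edge, so that it keeps the panel down. Do not lift the panel off its rails, and leave the tools and other things around it where they lie.

Things in the scene. Friction and masses are not known exactly. Their poses are not given: they have to be found in the camera images.
- cradle: Fixed wooden cradle, base 380 x 240 x 15 mm. Two dark rails along its x (at y -50 and +50 mm, 26 mm wide, tops 45 mm above the bench, x -185 to 185 mm), only base between them. Side fences at y -83.5 and +83.5 mm (12 mm thick, tops at 61 mm) keep the panel straight; ends open. Origin: centre of its underside, on the bench. x: the way to push the panel; y: to the turn-button's side; z up.
- seat (a point): Where the panel's origin lies when seated: cradle x 70, y 0, z 37 mm. Each rail has two notches, 24 mm long and 12 mm deep, 80 mm before and behind this point. Both battens drop into them together: the panel sinks 8 mm, its board rests on the rails, and the notches stop it from sliding on (3 mm play each way).
- panel: Loose wooden panel, about 0.55 kg, 200 (x) x 150 (y) x 20 mm, low scroll carving on top (4 mm high, within 35 mm of y 0). Below, two cross battens 8 mm high, 18 mm wide, at x -80 and +80 mm. Origin: centre, at the battens' underside; board from 8 to 28 mm above it. Axes as the cradle's. Starts riding on the rail tops (origin z 45 mm), centre at cradle x -65 to 5 mm; slides with 2 to 5 N friction.
- push_end (a point): Centre of the panel's rear end face, the upright face to push on: 100 mm behind the panel's centre, 10 mm above the board's underside (63 mm above the bench when riding, 55 mm when seated). The face is 150 mm wide and 20 mm high.
- turn_button (a joint): Angle of the turn-button (rad), a wooden bar 20 mm wide, 68 to 86 mm above the bench, turning flat on a screw. 0: points along cradle +x, clear of the panel; grows as it swings to cradle -y; 1.57: square across the panel's edge. Stops at -0.7, 1.62; starts at -0.6 to 0.2; 1 to 2 N at its end moves it; stays where left. Passes 3 mm over a seated panel but strikes a riding one.
- button_pivot (a point): Top of the turn-button on its screw axis, 86 mm above the bench, on a post outside the fence (cradle x 70, y 106 mm).
- button_tip (a point): Top of the turn-button's free end, on its centre line, 65 mm from the screw axis, 86 mm above the bench.
- gouge_a: Wood-carving gouge lying across beyond the cradle's -x end, 230 mm long, 22 mm thick. Bystander, to be left alone. Origin: on its underside.
- gouge_b: Wood-carving gouge, 220 mm long, 22 mm thick, lying on the cradle's +y side. Bystander, to be left alone. Origin: on its underside.
- gouge_c: Wood-carving gouge, 240 mm long, 22 mm thick, lying across beyond the cradle's +x end. Bystander, to be left alone. Origin: on its underside.
- mallet: Wooden mallet lying beyond the cradle's +x end, head 110 x 75 x 60 mm, handle 160 mm. Bystander, to be left alone. Origin: on its underside.
- stone: Sharpening stone in a wooden tray, 190 x 70 x 30 mm, beside the cradle on its +y side. Bystander, to be left alone. Origin: on its underside.
- offcut: Block of waste wood 85 x 45 x 30 mm beyond the cradle's -x end. Bystander, to be left alone. Origin: on its underside.
- oil: Small amber jar with dark cap, 48 mm across and 95 mm tall. Bystander, to be left alone. Origin: on its underside.

How it is judged:
On the way, in this order (a step that is already met when the one before it is completed fails the run):
1. the panel has dropped into the notches (x of panel in the frame of cradle between 0.064 and 0.076 m and z of panel in the frame of cradle between 0.033 and 0.0395 m and angle between panel's own z axis and vertical below 0.02 rad), for 0.2 s.
2. the turn-button lies across the panel's edge (all of step 1 and value of joint turn_button above 1.3 rad), for 0.2 s.
At the end, for the whole second after the job is handed in: Panel still, both battens down in the notches (centre within 6 mm of x = 70 mm in the cradle, sunk at least 5.5 mm, level to 0.02 rad); turn-button across its edge (joint above 1.3 rad). Panel never raised 12 mm or tipped 0.15 rad; no bystander moved over 25 mm (all of step 2 and linear speed of panel below 0.01 m/s); the robot touches nothing.
It fails at once if the panel is lifted off its rails or tipped (height (world z) of panel above 0.057 m or angle between panel's own z axis and vertical above 0.15 rad).
It fails at once if a tool or other thing around the cradle is moved (distance of any of gouge_a, gouge_b, gouge_c, mallet, stone, offcut, oil from where it was at the start of the episode above 0.025 m).
It also fails if it takes over 48 s, if anything falls off the work surface, if the arm or the gripper's body presses on something with over 40 N, if the wrist force passes 120 N, or if a joint passes its speed limit or range.

## Robot

A 6-joint arm with a two-finger parallel gripper is mounted at the origin on the work surface. World frame = base frame: x ahead of the robot, y to its left, z up, the work surface at z = 0. Lengths are in m, angles in rad, forces in N, time in s.
With the tool pointing down it reaches from about 0.375 to 0.75 m from the base axis. Payload 9 kg.
Tool frame: the origin (TCP) lies at the very end of the fingers, on their centre line; the grasp point (between the pads) lies 19 mm behind it; z points along the fingers, y is the direction in which the jaws open and shut (so a half turn about z gives the same grasp; the last joint's range is limited). The gripper opens to 85 mm and grips with 20 to 120 N. Pads are 22 mm wide; open, the fingers measure 114 mm over their backs; the gripper's body (76 mm by 85 mm) begins 54 mm behind the grasp point. The pads swing forward as they close: fully open they stand 13 mm farther back than shut.
Start: joints at [-1.552, 0.104, 0.097, 1.564, 0, 1.353], TCP at [0.141, -0.583, 0.231] pointing down, gripper open.
Joint ranges: [-2.99, 2.99], [-0.84, 1.86], [-1.1, 1.16], [-1.84, 2.11], [-1.51, 1.56], [-3.14, 3.14]. Speed limits (rad/s): [2.22, 2.22, 2.57, 3.14, 3.14, 3.14].

## Interface

Orientations are given as a unit quaternion [x, y, z, w].
In Python, from workcell import manip, cams gives the robot as it stands.
- The arm moves only by the tool step_arm, never from a script. Its argument "series" is a list of rows, each an object of numbers: "tx", "ty", "tz": the shift along the world's x, y, z in cm; "rx", "ry", "rz": the turn, a rotation vector about the world's x, y, z in rad; "fingers": the finger opening in cm, from 0 to 8.54. In form: [{"tx": .., "ty": .., "tz": .., "rx": .., "ry": .., "rz": .., "fingers": ..}, ...]. A call has 1 to 10 rows; each row is the pose to reach, as a shift and turn from the pose commanded when the call began; what a row does not reach only later rows make up. A row lasts 1/10 s, in which the tool goes at most 50 mm and 8.59 degrees, less where a joint would pass 70% of its speed; a pose out of reach is approached as far as the arm can. A call with a gripper value outside its range is refused whole. The fingers move at their own pace and stop on an object; "squeeze" is the grip in N (left out, the last holds). Time passes only in rows, so rows that repeat a pose let the fingers close. It gives the time, the measured TCP pose, the force and the opening at its end, in the units of the state.
- manip.observe(): the state, without advancing time (a new reading comes with each control period).
- cams.camera(name): name is "scene" or "top"; returns (picture, depth): 384x512x3 uint8, red, green, blue; 384x512 float32, m along the optical axis (not along the pixel's ray), 0 where there is no reading.
- cams.camera_model(name): a dict with "fovy" (degrees; the focal length in pixels is half the picture's height over the tangent of half this angle, whatever the lens; pixels are square), "cx", "cy" (the principal point, pixels), "R" (3x3) and "t" (3): a world point X has camera coordinates R X + t. Camera axes: x right, y down, z forward; pixel columns grow to the right and rows downward; lengths in m; the calibration is good to about 2 mm. A picture is of the moment at which its call begins. camera_model takes no time and is no camera call.
- manip.close_job(): hands the job in, once; it reports no verdict.
The state is a dict: "t": time; "joint_pos": joint angles; "qd": joint speeds; "joint_efforts": joint torques, N m; "position": TCP position; "tool_rot": TCP orientation; "ft_force": force on the tool from outside, world axes, zero at the start; "moment": the same for the moment, N m; "opening": opening from 0.0 (shut) to 1.0 (fully open).
Only numpy, scipy, OpenCV 4.12 (cv2) and the standard library are available. Lean on these libraries where they do the work, as an engineer would, in place of code of your own. Each camera call takes 0.05 s, during which the arm holds its last target. There are 200 camera calls.

## Working session

There is one attempt and no reset: what is moved stays moved. The work goes in short steps, Python scripts to look and compute and a tool call to move; the robot and the scene stay as the last step left them, time stands still between calls to the robot, and variables do not carry over. Pictures are saved under pics/ and viewed, about 8 in all and at most 12, crops included, and the job is handed in when it is done.

Besides the shell and the picture viewer there is one more tool, called after "Request:" in YAML: its name, and indented under it one key for each argument. step_arm: Moves the arm, as the interface text tells. Its arguments: {"type":"object","properties":{"series":{"type":"array"},"squeeze":{"type":"number"}},"required":["series"]}

```bash
mkdir -p pics; cat > h.py <<'E'
import numpy as np, cv2
from workcell import manip, cams
def snap(n,tag):
    p,d=cams.camera(n); np.savez(f'pics/{tag}.npz',p=p,d=d); cv2.imwrite(f'pics/{tag}.png',p[:,:,::-1]); return p,d
def cloud(n,d):
    m=cams.camera_model(n); h,w=d.shape; f=h/2/np.tan(np.radians(m['fovy'])/2)
    v,u=np.mgrid[:h,:w]; c=np.stack([(u-m['cx'])/f*d,(v-m['cy'])/f*d,d],-1)
    X=(c-np.array(m['t']))@np.array(m['R']); X[d==0]=np.nan; return X
E
python3 - <<'E'
from h import *
p,d=snap('top','top0'); p2,d2=snap('scene','scene0')
for n in('top','scene'): m=cams.camera_model(n);print(n,m)
s=manip.observe();print(s['position'],s['tool_rot'],s['t'],s['ft_force'],s['opening'])
cv2.imwrite('pics/both.png',np.hstack([p,p2])[:,:,::-1]) 
E
```

```text
top {'fovy': 43.20010295564328, 'cx': 255.36294035130686, 'cy': 200.7212769775731, 'R': array([[ 0.00498389, -0.99995647,  0.00788751],
       [-0.9960337 , -0.00566475, -0.08879624],
       [ 0.08883705, -0.00741368, -0.99601858]]), 't': array([0.05795192, 0.59744228, 1.42826239])}
scene {'fovy': 43.244102258725135, 'cx': 249.41297954328746, 'cy': 190.6442373918148, 'R': array([[ 0.82766143,  0.5609308 ,  0.01825355],
       [ 0.38209965, -0.53937488, -0.75038296],
       [-0.41106741,  0.62803771, -0.66075125]]), 't': array([-0.53969105, -0.11644779,  1.53353194])}
[ 0.14076479 -0.58294365  0.23062728] [ 9.93000207e-01  1.18111072e-01  7.28333755e-05 -5.97853316e-04] 0.1 [-0.53546547  0.59781734  0.03542466] 0.999805570941696
```

View pics/top0.png

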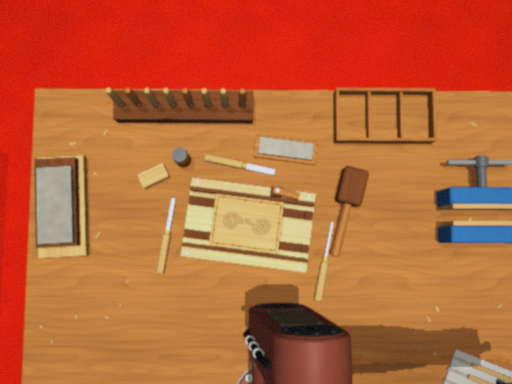

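View pics/scene0.png

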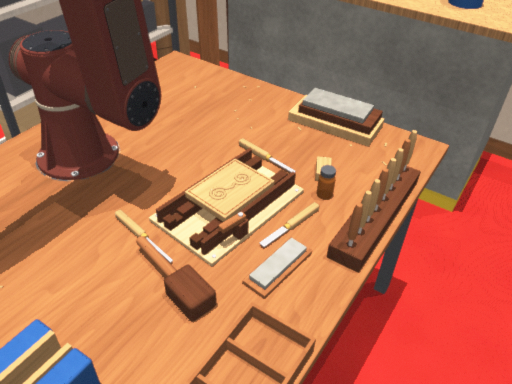

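The top view shows the cradle at about (250,224). Its +x runs to the image's right and slightly down, and the turn-button is at about (283,192), pointing roughly along +x. The panel spans about (212–284, 195–250), the mallet and gouge_c lie right of the cradle, and gouge_a lies left of it. Next I'll measure heights from the depth image.

```bash
cat >> h.py <<'E'
def rect(P):
    (c,s,a)=cv2.minAreaRect((P[:,:2]*1000).astype(np.float32)); return np.round(c,1),np.round(s,1),round(a,2)
E
python3 - <<'E'
from h import *
d=np.load('pics/top0.npz')['d']; X=cloud('top',d)
w=np.zeros(d.shape,bool); w[172:278,178:322]=1
Z=X[...,2]
print('bench z',np.nanmedian(Z[280:300,180:220]))
def comp(lo,hi):
    m=(w&(Z>lo)&(Z<hi)).astype(np.uint8); n,l,st,_=cv2.connectedComponentsWithStats(m,connectivity=4)
    for i in range(1,n):
        if st[i,4]>25: P=X[l==i]; print((lo,hi),st[i],rect(P),P[:,2].mean().round(4))
comp(.008,.022);comp(.008,.2);comp(.068,.0765);comp(.079,.1);comp(.055,.066);comp(.04,.05)
h=np.clip(Z[165:285,170:325]*2550,0,255); h=np.nan_to_num(h).astype(np.uint8)
p=np.load('pics/top0.npz')['p'][165:285,170:325,::-1]
k=dict(fx=5,fy=5,interpolation=cv2.INTER_NEAREST)
cv2.imwrite('pics/hz.png',np.hstack([cv2.resize(p,None,fx=2.5,fy=2.5),cv2.resize(cv2.applyColorMap(h,cv2.COLORMAP_JET),None,fx=2.5,fy=2.5,interpolation=0)]))
E
```

```text
bench z 0.00023620418037081296
(0.008, 0.022) [191 177  80  19 653] (array([642.5, 137. ]), array([243.2,  28.9]), 83.63) 0.0153
(0.008, 0.022) [189 190  27   8 105] (array([617.7, 222. ]), array([79.6, 12.7]), 81.21) 0.0154
(0.008, 0.022) [295 190  21  12 138] (array([614. , -88.3]), array([62.7, 28. ]), 81.21) 0.0158
(0.008, 0.022) [284 203  31  12 131] (array([575.7, -70.8]), array([92.6, 24.3]), 83.92) 0.0155
(0.008, 0.022) [185 204  29  28 626] (array([546.7, 231.1]), array([79.6, 73.6]), 83.06) 0.0153
(0.008, 0.022) [279 216  34  32 734] (array([506. , -60.1]), array([92.5, 82.1]), 83.04) 0.0153
(0.008, 0.022) [183 236  26   9 122] (array([476.9, 240.3]), array([78.2, 15.7]), 81.21) 0.0151
(0.008, 0.022) [ 181  246  127   26 1209] (array([423.1,  95.1]), array([379.7,  29.6]), 82.82) 0.0153
(0.008, 0.022) [278 250  31   9 146] (array([439.5, -51.9]), array([90.5, 15.2]), 83.2) 0.0158
(0.008, 0.2) [  181   177   135    95 10003] (array([529.1,  81.1]), array([382.6, 243.2]), 82.82) 0.0458
(0.008, 0.2) [318 262   4  16  40] (array([ 392.3, -134.5]), array([ 7.3, 45.6]), 79.81) 0.
[... 258 characters left out ...]
.4]), array([367.2,  41.1]), 82.91) 0.0611
(0.055, 0.066) [182 242 126  21 491] (array([446.2,  91.9]), array([365.8,  14.9]), 82.82) 0.0611
(0.04, 0.05) [188 195  27  12 212] (array([595.5, 221.3]), array([76.8, 26.4]), 82.83) 0.0451
(0.04, 0.05) [283 207  15  11 110] (array([562.8, -40.1]), array([40.9, 25.7]), 80.73) 0.0454
(0.04, 0.05) [305 210   8  10  66] (array([555.6, -96.1]), array([27.1, 21.4]), 0.58) 0.0447
(0.04, 0.05) [184 229  27  11 211] (array([496.3, 233.6]), array([76.5, 25.8]), 82.71) 0.0451
(0.04, 0.05) [278 241  16  11 113] (array([463.5, -28. ]), array([42.1, 25.7]), 82.17) 0.045
(0.04, 0.05) [300 244   9   9  62] (array([456.8, -82.6]), array([23.5, 23.8]), 0.22) 0.045
```

View pics/hz.png

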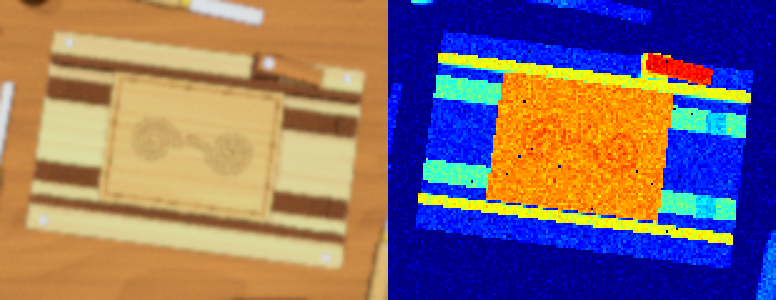

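Request:
step_arm:
  series:
    - {"tx":3.1,"ty":2.8,"rz":0.06,"fingers":0}
    - {"tx":6.2,"ty":5.6,"rz":0.12,"fingers":0}
    - {"tx":9.3,"ty":8.4,"rz":0.18,"fingers":0}
    - {"tx":12.4,"ty":11.2,"rz":0.24,"fingers":0}
    - {"tx":15.5,"ty":14,"rz":0.3,"fingers":0}
    - {"tx":18.6,"ty":16.8,"rz":0.36,"fingers":0}
    - {"tx":21.7,"ty":19.6,"rz":0.42,"fingers":0}
    - {"tx":24.8,"ty":22.4,"rz":0.48,"fingers":0}
    - {"tx":27.9,"ty":25.2,"rz":0.54,"fingers":0}
    - {"tx":31,"ty":28,"rz":0.6,"fingers":0}

```text
invalid input at $.series[0]: expected keys tx, ty, tz, rx, ry, rz, fingers
```

Request:
step_arm:
  series:
    - {"tx":3.1,"ty":2.8,"tz":0,"rx":0,"ry":0,"rz":0.06,"fingers":0}
    - {"tx":6.2,"ty":5.6,"tz":0,"rx":0,"ry":0,"rz":0.12,"fingers":0}
    - {"tx":9.3,"ty":8.4,"tz":0,"rx":0,"ry":0,"rz":0.18,"fingers":0}
    - {"tx":12.4,"ty":11.2,"tz":0,"rx":0,"ry":0,"rz":0.24,"fingers":0}
    - {"tx":15.5,"ty":14,"tz":0,"rx":0,"ry":0,"rz":0.3,"fingers":0}
    - {"tx":18.6,"ty":16.8,"tz":0,"rx":0,"ry":0,"rz":0.36,"fingers":0}
    - {"tx":21.7,"ty":19.6,"tz":0,"rx":0,"ry":0,"rz":0.42,"fingers":0}
    - {"tx":24.8,"ty":22.4,"tz":0,"rx":0,"ry":0,"rz":0.48,"fingers":0}
    - {"tx":27.9,"ty":25.2,"tz":0,"rx":0,"ry":0,"rz":0.54,"fingers":0}
    - {"tx":31,"ty":28,"tz":0,"rx":0,"ry":0,"rz":0.6,"fingers":0}

```text
t: 1.1
position: [0.4517, -0.3018, 0.231]
tool_rot: [0.913, 0.407, -0.0, -0.0]
ft_force: [-0.1, -0.1, 0.2]
opening: -0.002
```

Request:
step_arm:
  series:
    - {"tx":0.9,"ty":4.7,"tz":0,"rx":0,"ry":0,"rz":0.06,"fingers":0}
    - {"tx":1.8,"ty":9.4,"tz":0,"rx":0,"ry":0,"rz":0.12,"fingers":0}
    - {"tx":2.7,"ty":14.1,"tz":0,"rx":0,"ry":0,"rz":0.18,"fingers":0}
    - {"tx":3.6,"ty":18.8,"tz":0,"rx":0,"ry":0,"rz":0.24,"fingers":0}
    - {"tx":4.5,"ty":23.5,"tz":0,"rx":0,"ry":0,"rz":0.3,"fingers":0}
    - {"tx":5.4,"ty":28.2,"tz":0,"rx":0,"ry":0,"rz":0.36,"fingers":0}
    - {"tx":6.3,"ty":32.9,"tz":0,"rx":0,"ry":0,"rz":0.42,"fingers":0}
    - {"tx":7.2,"ty":37.6,"tz":0,"rx":0,"ry":0,"rz":0.48,"fingers":0}
    - {"tx":8.1,"ty":42.3,"tz":0,"rx":0,"ry":0,"rz":0.54,"fingers":0}
    - {"tx":9,"ty":47,"tz":0,"rx":0,"ry":0,"rz":0.606,"fingers":0}

```text
t: 2.1
position: [0.5406, 0.1688, 0.2311]
tool_rot: [0.75, 0.661, -0.0, 0.0]
ft_force: [1.6, -1.2, 0.1]
opening: 0.0
```

Request:
step_arm:
  series:
    - {"tx":0.5,"ty":4.6,"tz":0,"rx":0,"ry":0,"rz":0,"fingers":0}
    - {"tx":0.5,"ty":4.6,"tz":-4,"rx":0,"ry":0,"rz":0,"fingers":0}
    - {"tx":0.5,"ty":4.6,"tz":-8,"rx":0,"ry":0,"rz":0,"fingers":0}
    - {"tx":0.5,"ty":4.6,"tz":-12,"rx":0,"ry":0,"rz":0,"fingers":0}
    - {"tx":0.5,"ty":4.6,"tz":-15,"rx":0,"ry":0,"rz":0,"fingers":0}
    - {"tx":0.5,"ty":4.6,"tz":-17,"rx":0,"ry":0,"rz":0,"fingers":0}
    - {"tx":0.5,"ty":4.6,"tz":-18.3,"rx":0,"ry":0,"rz":0,"fingers":0}
    - {"tx":0.5,"ty":4.6,"tz":-18.3,"rx":0,"ry":0,"rz":0,"fingers":0}

```text
t: 2.9
position: [0.5444, 0.2125, 0.0463]
tool_rot: [0.751, 0.66, -0.001, -0.001]
ft_force: [0.4, 0.0, 0.1]
opening: -0.002
```

Request:
step_arm:
  series:
    - {"tx":-0.1,"ty":-0.6,"tz":0,"rx":0,"ry":0,"rz":0,"fingers":0}
    - {"tx":-0.15,"ty":-1.2,"tz":0,"rx":0,"ry":0,"rz":0,"fingers":0}
    - {"tx":-0.2,"ty":-1.6,"tz":0,"rx":0,"ry":0,"rz":0,"fingers":0}
    - {"tx":-0.25,"ty":-2.0,"tz":0,"rx":0,"ry":0,"rz":0,"fingers":0}
    - {"tx":-0.3,"ty":-2.5,"tz":0,"rx":0,"ry":0,"rz":0,"fingers":0}
    - {"tx":-0.38,"ty":-3.0,"tz":0,"rx":0,"ry":0,"rz":0,"fingers":0}
    - {"tx":-0.44,"ty":-3.5,"tz":0,"rx":0,"ry":0,"rz":0,"fingers":0}
    - {"tx":-0.5,"ty":-4.0,"tz":0,"rx":0,"ry":0,"rz":0,"fingers":0}
    - {"tx":-0.57,"ty":-4.5,"tz":0,"rx":0,"ry":0,"rz":0,"fingers":0}
    - {"tx":-0.63,"ty":-5.0,"tz":0,"rx":0,"ry":0,"rz":0,"fingers":0}

```text
t: 3.9
position: [0.5405, 0.1632, 0.0498]
tool_rot: [0.751, 0.661, 0.002, 0.0]
ft_force: [1.1, 5.3, 4.5]
opening: -0.001
```

```bash
cat >> h.py <<'E'
C=np.array([.5291,.0811]); a=np.radians(82.82); CX=-np.array([np.cos(a),np.sin(a)]); CY=np.array([-CX[1],CX[0]])
def look(tag):
    p,d=snap('top',tag); Z=cloud('top',d); s=manip.observe(); r=s['position'][:2]-C
    print('t',s['t'],'tcp cradle',(r@CX*1000).round(1),(r@CY*1000).round(1),s['position'][2].round(4),'f',s['ft_force'].round(1))
    R=Z[...,:2]-C; x=R@CX*1000; y=R@CY*1000; z=Z[...,2]*1000
    m=(abs(y)>40)&(abs(y)<70)&(x>-150)&(x<190)&(z>55)&(z<79)
    print('panel x',np.percentile(x[m],[.5,50,99.5]).round(1),'z',np.median(z[m]).round(1))
    b=(z>80)&(z<92)&(np.hypot(x-70,y-106)<75)&(np.hypot(x-70,y-106)>25)
    if b.sum()>5: print('button',np.arctan2(106-y[b].mean(),x[b].mean()-70).round(3),b.sum())
E
python3 -c "
from h import *
look('t1')"
```

```text
t 3.95 tcp cradle -82.2 1.1 0.0497 f [-0.2  4.3  3.1]
panel x [-46.3  43.2 127.4] z 73.2
button 0.266 103
```

Request:
step_arm:
  series:
    - {"tx":-0.05,"ty":-0.4,"tz":0,"rx":0,"ry":0,"rz":0,"fingers":0}
    - {"tx":-0.1,"ty":-0.8,"tz":0,"rx":0,"ry":0,"rz":0,"fingers":0}
    - {"tx":-0.15,"ty":-1.2,"tz":0,"rx":0,"ry":0,"rz":0,"fingers":0}
    - {"tx":-0.2,"ty":-1.6,"tz":0,"rx":0,"ry":0,"rz":0,"fingers":0}
    - {"tx":-0.25,"ty":-2.0,"tz":0,"rx":0,"ry":0,"rz":0,"fingers":0}
    - {"tx":-0.3,"ty":-2.4,"tz":0,"rx":0,"ry":0,"rz":0,"fingers":0}
    - {"tx":-0.35,"ty":-2.7,"tz":0,"rx":0,"ry":0,"rz":0,"fingers":0}
    - {"tx":-0.38,"ty":-3.0,"tz":0,"rx":0,"ry":0,"rz":0,"fingers":0}
    - {"tx":-0.4,"ty":-3.2,"tz":0,"rx":0,"ry":0,"rz":0,"fingers":0}
    - {"tx":-0.43,"ty":-3.4,"tz":0,"rx":0,"ry":0,"rz":0,"fingers":0}

```text
t: 4.95
position: [0.5362, 0.1294, 0.0497]
tool_rot: [0.751, 0.661, 0.002, 0.0]
ft_force: [0.5, 6.5, 4.8]
opening: -0.002
```

```bash
python3 -c "
from h import *
look('t2')"
```

```text
t 5.0 tcp cradle -48.5 1.0 0.0496 f [0.7 5.5 3.9]
panel x [  3.6  83.5 161.8] z 73.2
button 0.239 97
```

Request:
step_arm:
  series:
    - {"tx":-0.02,"ty":-0.15,"tz":0,"rx":0,"ry":0,"rz":0,"fingers":0}
    - {"tx":-0.04,"ty":-0.3,"tz":0,"rx":0,"ry":0,"rz":0,"fingers":0}
    - {"tx":-0.05,"ty":-0.4,"tz":0,"rx":0,"ry":0,"rz":0,"fingers":0}
    - {"tx":-0.06,"ty":-0.5,"tz":0,"rx":0,"ry":0,"rz":0,"fingers":0}
    - {"tx":-0.08,"ty":-0.6,"tz":0,"rx":0,"ry":0,"rz":0,"fingers":0}
    - {"tx":-0.09,"ty":-0.7,"tz":0,"rx":0,"ry":0,"rz":0,"fingers":0}
    - {"tx":-0.09,"ty":-0.7,"tz":0,"rx":0,"ry":0,"rz":0,"fingers":0}

```text
t: 5.7
position: [0.5347, 0.1221, 0.049]
tool_rot: [0.751, 0.661, 0.001, 0.0]
ft_force: [0.8, 5.5, 4.3]
opening: 0.002
```

```bash
python3 -c "
from h import *
look('t3')"
```

```text
t 5.75 tcp cradle -41.3 0.5 0.049 f [-0.1  5.1  4.3]
panel x [ 12.2  92.  169. ] z 65.4
button 0.168 92
```

Request:
step_arm:
  series:
    - {"tx":0.1,"ty":0.8,"tz":0,"rx":0,"ry":0,"rz":0,"fingers":0}
    - {"tx":0.3,"ty":2.4,"tz":0,"rx":0,"ry":0,"rz":0,"fingers":0}
    - {"tx":0.3,"ty":2.4,"tz":4,"rx":0,"ry":0,"rz":0,"fingers":0}
    - {"tx":0.3,"ty":2.4,"tz":8,"rx":0,"ry":0,"rz":0,"fingers":0}
    - {"tx":0.3,"ty":2.4,"tz":11,"rx":0,"ry":0,"rz":0,"fingers":0}
    - {"tx":3,"ty":-1.6,"tz":11,"rx":0,"ry":0,"rz":0,"fingers":0}
    - {"tx":5.5,"ty":-5.6,"tz":11,"rx":0,"ry":0,"rz":0,"fingers":0}
    - {"tx":8,"ty":-9.6,"tz":11,"rx":0,"ry":0,"rz":0,"fingers":0}
    - {"tx":10,"ty":-13.6,"tz":11,"rx":0,"ry":0,"rz":0,"fingers":0}
    - {"tx":11.3,"ty":-17.4,"tz":11,"rx":0,"ry":0,"rz":0,"fingers":0}

```text
t: 6.75
position: [0.6483, -0.0532, 0.1576]
tool_rot: [0.751, 0.66, -0.0, -0.0]
ft_force: [0.0, 1.2, 0.2]
opening: -0.0
```

```bash
python3 - <<'E'
from h import *
look('t4')
snap('scene','s4'); p=cv2.imread('pics/s4.png')[140:270,130:330]; cv2.imwrite('pics/s4c.png',cv2.resize(p,None,fx=3.5,fy=3.5,interpolation=cv2.INTER_CUBIC))
E
```

```text
t 6.8 tcp cradle 123.9 136.9 0.1572 f [-1.5 -4.5 -0.6]
panel x [-29.8   5.7  57.3] z 65.4
```

View pics/s4c.png

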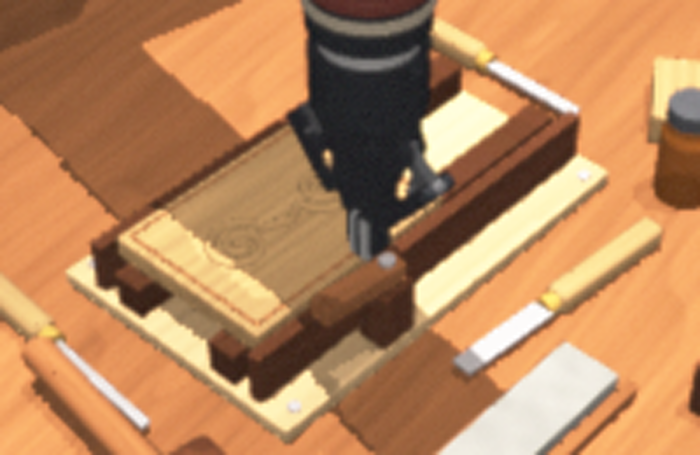

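The panel is seated: its top is at 65.4 mm, and its rear end at −29.8 mm puts the centre at about 70 mm. The crop shows its board down on the rails, with the button (about (360,290)) still pointing along +x. Next, lower the fingertip on the outer side of the button.

Request:
step_arm:
  series:
    - {"tx":0,"ty":0,"tz":-4,"rx":0,"ry":0,"rz":0,"fingers":0}
    - {"tx":0,"ty":0,"tz":-7,"rx":0,"ry":0,"rz":0,"fingers":0}
    - {"tx":0,"ty":0,"tz":-8.2,"rx":0,"ry":0,"rz":0,"fingers":0}
    - {"tx":0,"ty":0,"tz":-8.2,"rx":0,"ry":0,"rz":0,"fingers":0}
    - {"tx":0,"ty":0,"tz":-8.2,"rx":0,"ry":0,"rz":0,"fingers":0}

```text
t: 7.35
position: [0.6479, -0.0518, 0.0777]
tool_rot: [0.751, 0.661, 0.0, 0.001]
ft_force: [-0.1, -0.8, 0.5]
opening: 0.0
```

```bash
python3 - <<'E'
from h import *
look('t5'); s=manip.observe()['position'][:2]
for c in [(50,22),(50,19),(52,11),(52.9,3),(52,-8),(49.6,-18),(45,-26),(40,-32.7),(30.7,-40.3),(25,-43),(21,-45),(19.5,-45)]:
    print(c,((C+CX*(c[0]+70)/1e3+CY*(c[1]+106)/1e3-s)*100).round(2))
E
```

```text
t 7.4 tcp cradle 117.2 135.0 0.0784 f [ 0.5  0.4 -0.3]
panel x [-30.    4.7  54.5] z 65.4
(50, 22) [-0.72 -0.19]
(50, 19) [-1.02 -0.15]
(52, 11) [-1.84 -0.25]
(52.9, 3) [-2.65 -0.24]
(52, -8) [-3.73 -0.01]
(49.6, -18) [-4.69  0.35]
(45, -26) [-5.42  0.91]
(40, -32.7) [-6.03  1.49]
(30.7, -40.3) [-6.66  2.5 ]
(25, -43) [-6.86  3.1 ]
(21, -45) [-7.01  3.52]
(19.5, -45) [-6.99  3.67]
```

Request:
step_arm:
  series:
    - {"tx":-0.7,"ty":-0.2,"tz":-0.3,"rx":0,"ry":0,"rz":0,"fingers":0}
    - {"tx":-1.0,"ty":-0.2,"tz":-0.3,"rx":0,"ry":0,"rz":0,"fingers":0}
    - {"tx":-1.4,"ty":-0.2,"tz":-0.3,"rx":0,"ry":0,"rz":0,"fingers":0}
    - {"tx":-1.8,"ty":-0.25,"tz":-0.3,"rx":0,"ry":0,"rz":0,"fingers":0}
    - {"tx":-2.2,"ty":-0.25,"tz":-0.3,"rx":0,"ry":0,"rz":0,"fingers":0}
    - {"tx":-2.6,"ty":-0.25,"tz":-0.3,"rx":0,"ry":0,"rz":0,"fingers":0}

```text
t: 8.0
position: [0.6211, -0.0548, 0.0736]
tool_rot: [0.751, 0.66, 0.0, 0.0]
ft_force: [1.2, -0.6, 0.2]
opening: 0.002
```

```bash
python3 - <<'E'
from h import *
look('t6')
E
```

```text
t 8.05 tcp cradle 123.4 107.7 0.0734 f [ 1.1 -0.7  1.1]
panel x [-29.7  13.4  74.9] z 65.3
```

Request:
step_arm:
  series:
    - {"tx":-0.5,"ty":0.1,"tz":0.15,"rx":0,"ry":0,"rz":0,"fingers":0}
    - {"tx":-1.0,"ty":0.2,"tz":0.15,"rx":0,"ry":0,"rz":0,"fingers":0}
    - {"tx":-1.5,"ty":0.4,"tz":0.15,"rx":0,"ry":0,"rz":0,"fingers":0}
    - {"tx":-2.0,"ty":0.6,"tz":0.15,"rx":0,"ry":0,"rz":0,"fingers":0}
    - {"tx":-2.4,"ty":0.9,"tz":0.15,"rx":0,"ry":0,"rz":0,"fingers":0}
    - {"tx":-2.8,"ty":1.2,"tz":0.15,"rx":0,"ry":0,"rz":0,"fingers":0}
    - {"tx":-3.1,"ty":1.5,"tz":0.15,"rx":0,"ry":0,"rz":0,"fingers":0}
    - {"tx":-3.4,"ty":1.8,"tz":0.15,"rx":0,"ry":0,"rz":0,"fingers":0}
    - {"tx":-3.7,"ty":2.2,"tz":0.15,"rx":0,"ry":0,"rz":0,"fingers":0}
    - {"tx":-4.0,"ty":2.7,"tz":0.15,"rx":0,"ry":0,"rz":0,"fingers":0}

```text
t: 9.05
position: [0.581, -0.0276, 0.0748]
tool_rot: [0.751, 0.66, -0.0, 0.0]
ft_force: [2.3, -1.7, 0.4]
opening: 0.0
```

```bash
python3 - <<'E'
from h import *
look('t7')
snap('scene','s7'); p=cv2.imread('pics/s7.png')[140:270,130:330]; cv2.imwrite('pics/s7c.png',cv2.resize(p,None,fx=3.5,fy=3.5,interpolation=cv2.INTER_CUBIC))
E
```

```text
t 9.1 tcp cradle 100.5 64.5 0.0747 f [ 0.7 -0.   0.1]
panel x [-29.5   7.   55.2] z 65.4
```

View pics/s7c.png

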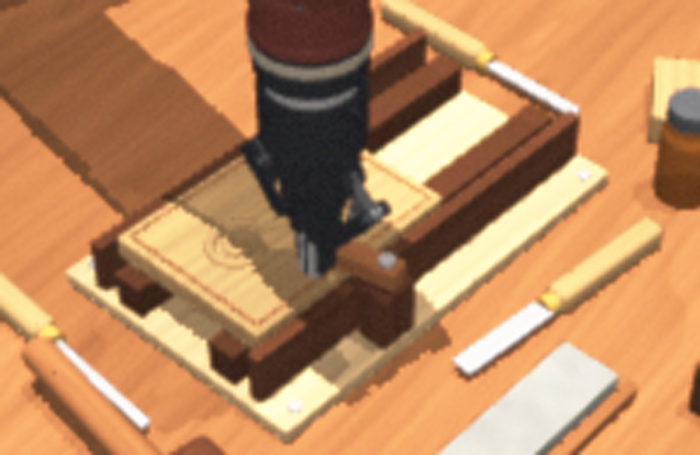

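The bar is now across the panel edge at about (365,262), near 1.4 rad, with the fingertip beside it. A last push will square it, and then I'll back away along +x and up.

Request:
step_arm:
  series:
    - {"tx":-0.15,"ty":0.3,"tz":0,"rx":0,"ry":0,"rz":0,"fingers":0}
    - {"tx":-0.25,"ty":0.6,"tz":0,"rx":0,"ry":0,"rz":0,"fingers":0}
    - {"tx":-0.35,"ty":0.9,"tz":0,"rx":0,"ry":0,"rz":0,"fingers":0}
    - {"tx":-0.35,"ty":1.0,"tz":0,"rx":0,"ry":0,"rz":0,"fingers":0}
    - {"tx":-0.35,"ty":1.0,"tz":0,"rx":0,"ry":0,"rz":0,"fingers":0}

```text
t: 9.65
position: [0.5776, -0.0175, 0.0748]
tool_rot: [0.751, 0.661, -0.0, -0.0]
ft_force: [-0.8, 0.2, -0.0]
opening: -0.001
```

Request:
step_arm:
  series:
    - {"tx":-0.1,"ty":-0.8,"tz":0,"rx":0,"ry":0,"rz":0,"fingers":0}
    - {"tx":-0.3,"ty":-2,"tz":0.3,"rx":0,"ry":0,"rz":0,"fingers":0}
    - {"tx":-0.3,"ty":-2,"tz":4,"rx":0,"ry":0,"rz":0,"fingers":0}
    - {"tx":-0.3,"ty":-2,"tz":8,"rx":0,"ry":0,"rz":0,"fingers":0}
    - {"tx":-0.3,"ty":-2,"tz":12,"rx":0,"ry":0,"rz":0,"fingers":0}
    - {"tx":-0.5,"ty":-6.5,"tz":14,"rx":0,"ry":0,"rz":0,"fingers":0}
    - {"tx":-0.8,"ty":-11,"tz":14,"rx":0,"ry":0,"rz":0,"fingers":0}
    - {"tx":-1.5,"ty":-15.5,"tz":14,"rx":0,"ry":0,"rz":0,"fingers":0}
    - {"tx":-2,"ty":-20,"tz":14,"rx":0,"ry":0,"rz":0,"fingers":0}
    - {"tx":-2,"ty":-24.5,"tz":14,"rx":0,"ry":0,"rz":0,"fingers":0}

```text
t: 10.65
position: [0.5566, -0.2656, 0.2154]
tool_rot: [0.751, 0.66, 0.0, 0.0]
ft_force: [1.2, 0.3, 0.4]
opening: 0.004
```

Request:
step_arm:
  series:
    - {"tx":0,"ty":-2,"tz":0,"rx":0,"ry":0,"rz":0,"fingers":0}
    - {"tx":0,"ty":-3,"tz":0,"rx":0,"ry":0,"rz":0,"fingers":0}
    - {"tx":0,"ty":-3,"tz":0,"rx":0,"ry":0,"rz":0,"fingers":0}
    - {"tx":0,"ty":-3,"tz":0,"rx":0,"ry":0,"rz":0,"fingers":0}

```text
t: 11.05
position: [0.5579, -0.2917, 0.215]
tool_rot: [0.751, 0.661, 0.0, -0.0]
ft_force: [1.0, 0.4, -0.5]
opening: -0.0
```

```bash
python3 - <<'E'
from h import *
look('t8'); Z=cloud('top',np.load('pics/t8.npz')['d']); m=np.zeros(Z.shape[:2],bool);m[180:230,255:310]=1
print(rect(Z[m&(Z[...,2]>.080)&(Z[...,2]<.092)]))
p=cv2.imread('pics/t8.png')[120:310,130:370]; cv2.imwrite('pics/t8c.png',cv2.resize(p,None,fx=3,fy=3,interpolation=cv2.INTER_CUBIC))
E
```

```text
t 11.1 tcp cradle 365.9 75.3 0.2151 f [ 0.3 -0.7  0.7]
panel x [-28.5  69.  168.7] z 65.6
button 1.56 95
(array([597.4,   1.9]), array([20.1, 76.2]), 84.91)
```

View pics/t8c.png

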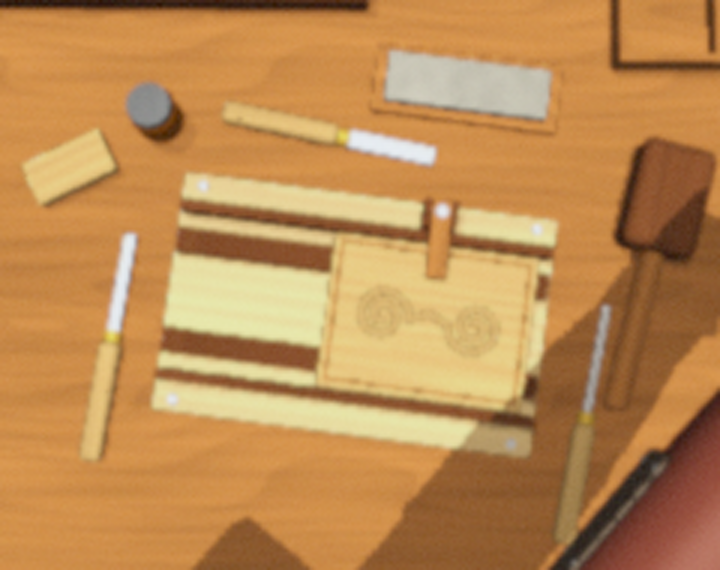

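The button lies square across the panel edge at about (440,240) in the crop (about 1.56 rad). The panel is seated with its centre at x ≈ 70 mm, the bystanders are in place and the arm is clear, so I'm handing in.

```bash
python3 -c "
from workcell import manip
print(manip.close_job())"
```

```text
the job is handed in; nothing more can be done
None
```

The panel is seated in the notches and the turn-button lies square across its edge. I handed the job in at about 11 s of the 48 s allowed.

I pushed the panel about 76 mm along its rails with the closed fingertips, using about 6 N. Then I swept the button round from its outer side with forces of 1–3 N and backed the arm away.

**Last checks, from the top camera:**
- **Panel:** its top sits at 65.4–65.6 mm, down from 73.2 mm, so it sank about 8 mm. Its centre is at cradle x ≈ 70 mm.
- **Turn-button:** it reads about 1.56 rad.
- **Surroundings:** the tools and other things look unmoved in the picture, though I did not measure them. The arm is clear of everything.

No check failed. Two readings disagreed along the way:
- **Button angle during the push:** it read 0.17–0.27 rad before the button was touched, against about 0.12 rad from the first picture. I put this down to the rough method.
- **Arm position:** it wandered by a few millimetres after the faster moves.

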